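Line up the bobbins by height

TASK

Finish the bobbin row on the dark board: leave the tallest bobbin standing where it is, at its end of the board, and stand the four loose bobbins upright, one centred on each free cork disc, so that the row steps down in height from the tallest to the shortest at the other end.

Things in the scene. Friction and masses are not known exactly. Their poses are not given: they have to be found in the camera images.
- bobbin_125: the tallest empty wooden bobbin, 125 mm tall; it already stands on the cork disc at one end of the board (either end) and is not to be moved. Plain light wood: a round foot 50 mm across and 8 mm thick, above it a straight round barrel 32 mm across to the flat top (thin dark grooves, small dark spindle hole on top). Solid, about 90 g. Origin at the centre of its underside, z up its axis
- bobbin_105: loose bobbin of the same shape and wood, 105 mm tall (foot 50 mm across and 8 mm thick, straight barrel 32 mm across above it, about 82 g); starts upright on the table in front of the board. Origin at the centre of its underside, z up its axis
- bobbin_85: loose bobbin of the same shape and wood, 85 mm tall (foot 50 mm across and 8 mm thick, straight barrel 32 mm across above it, about 72 g); starts upright on the table in front of the board. Origin at the centre of its underside, z up its axis
- bobbin_65: loose bobbin of the same shape and wood, 65 mm tall (foot 50 mm across and 8 mm thick, straight barrel 32 mm across above it, about 62 g); starts upright on the table in front of the board. Origin at the centre of its underside, z up its axis
- bobbin_45: loose bobbin of the same shape and wood, 45 mm tall (foot 50 mm across and 8 mm thick, straight barrel 32 mm across above it, about 52 g); starts upright on the table in front of the board. Origin at the centre of its underside, z up its axis
- mark_full: cork disc 72 mm across and 3 mm thick, fixed flat on the dark wooden board (board 410 x 92 mm, 18 mm high; five discs in a straight row 80 mm apart); origin at the centre of its underside, so its top is 3 mm above the origin and 21 mm above the table. This is the end disc under the tallest bobbin
- mark_far: cork disc 72 mm across and 3 mm thick, fixed flat on the dark wooden board (board 410 x 92 mm, 18 mm high; five discs in a straight row 80 mm apart); origin at the centre of its underside, so its top is 3 mm above the origin and 21 mm above the table. This is the end disc at the other end of the row from the tallest bobbin (320 mm from it)
- mark_mid: cork disc 72 mm across and 3 mm thick, fixed flat on the dark wooden board (board 410 x 92 mm, 18 mm high; five discs in a straight row 80 mm apart); origin at the centre of its underside, so its top is 3 mm above the origin and 21 mm above the table. This is the middle disc of the row
- mark_left: cork disc 72 mm across and 3 mm thick, fixed flat on the dark wooden board (board 410 x 92 mm, 18 mm high; five discs in a straight row 80 mm apart); origin at the centre of its underside, so its top is 3 mm above the origin and 21 mm above the table. This is the disc beside the middle one towards +y (next to whichever end disc lies on that side)
- mark_right: cork disc 72 mm across and 3 mm thick, fixed flat on the dark wooden board (board 410 x 92 mm, 18 mm high; five discs in a straight row 80 mm apart); origin at the centre of its underside, so its top is 3 mm above the origin and 21 mm above the table. This is the disc beside the middle one towards -y (next to whichever end disc lies on that side)
Not all that is in view belongs to the job. Leave any orange or turquoise look-alike of the bobbin_65 alone.

How it is judged:
At the end, for the whole second after the job is handed in: All five bobbins stand upright (within 0.1 rad), released and at rest, each on the cork disc of its rank (its foot on the cork, centre within 12 mm of the disc's centre): 125 mm on its end disc, then 105, 85, 65, and 45 mm at the other end (horizontal distance between bobbin_125 and mark_full below 0.012 m and z of bobbin_125 in the frame of mark_full between 0.001 and 0.008 m and horizontal distance between bobbin_85 and mark_mid below 0.012 m and z of bobbin_85 in the frame of mark_mid between 0.001 and 0.008 m and horizontal distance between bobbin_45 and mark_far below 0.012 m and z of bobbin_45 in the frame of mark_far between 0.001 and 0.008 m and ((horizontal distance between mark_left and mark_full below 0.12 m and horizontal distance between bobbin_105 and mark_left below 0.012 m and z of bobbin_105 in the frame of mark_left between 0.001 and 0.008 m and horizontal distance between bobbin_65 and mark_right below 0.012 m and z of bobbin_65 in the frame of mark_right between 0.001 and 0.008 m) or (not (horizontal distance between mark_left and mark_full below 0.12 m) and horizontal distance between bobbin_105 and mark_right below 0.012 m and z of bobbin_105 in the frame of mark_right between 0.001 and 0.008 m and horizontal distance between bobbin_65 and mark_left below 0.012 m and z of bobbin_65 in the frame of mark_left between 0.001 and 0.008 m)) and angle between each of bobbin_125, bobbin_105, bobbin_85, bobbin_65, bobbin_45's own z axis and vertical below 0.1 rad and linear speed of each of bobbin_125, bobbin_105, bobbin_85, bobbin_65, bobbin_45 below 0.02 m/s); the robot touches nothing.
It fails at once if the tallest bobbin is shoved or knocked over (moved more than 20 mm) (distance of bobbin_125 from where it was at the start of the episode above 0.02 m).
It also fails if it takes over 90 s, if anything falls off the work surface, if the arm or the gripper's body presses on something with over 40 N, if the wrist force passes 120 N, or if a joint passes its speed limit or range.

ROBOT

A 6-joint arm with a two-finger parallel gripper is mounted at the origin on the work surface. World frame = base frame: x ahead of the robot, y to its left, z up, the work surface at z = 0. Lengths are in m, angles in rad, forces in N, time in s.
With the tool pointing down it reaches from about 0.3 to 0.75 m from the base axis. Payload 8.5 kg.
Tool frame: the origin (TCP) lies at the very end of the fingers, on their centre line; the grasp point (between the pads) lies 19 mm behind it; z points along the fingers, y is the line along which they close (so a half turn about z gives the same grasp; the last joint's range is limited). The gripper opens to 88 mm and grips with 3 to 60 N. Pads are 18 mm wide; open, the fingers measure 123 mm over their backs; the gripper's body (75 mm by 187 mm) begins 45 mm behind the grasp point.
Start: joints at [0.886, 0.381, 1.297, -0, 1.464, -0.215], TCP at [0.249, 0.49, 0.239] pointing down, gripper open.
Joint ranges: [-3.11, 3.11], [-0.89, 2.33], [0.22, 2.48], [-1.42, 4.56], [0.17, 2.85], [-2.88, 2.88]. Speed limits (rad/s): [2.39, 2.39, 3.14, 3.14, 3.14, 3.14].

INTERFACE

Orientations are given as a rotation vector (axis times angle).
In Python, from bench import r, cams, workorder gives the robot as it stands.
- The arm moves only by the shell command python3 -m creep 'ROWS' [OPENING] [FORCE]. ROWS is JSON, a list of rows, each a list of 6 numbers: the shift along the world's x, y, z scaled (see below), then the turn, a rotation vector about the world's x, y, z scaled (see below). A call has 1 to 8 rows; each row is the pose to reach, as a shift and turn from the pose commanded when the call began; what a row does not reach only later rows make up. The controller multiplies each number of a shift by 50 cm and each number of a turn by pi/2 rad. A row lasts 1/12 s, in which the tool goes at most 41.7 mm and 7.16 degrees, less where a joint would pass 70% of its speed; a pose out of reach is approached as far as the arm can. A call with a number of a shift or a turn outside -1 to 1 is refused whole. A call with a gripper value outside its range is refused whole. OPENING is the closure, from 0 (fully open) to 1 (shut), set as the call begins (- or left out, the last holds). The fingers move at their own pace and stop on an object; FORCE is the grip in N (left out, the last holds). Time passes only in rows, so rows that repeat a pose let the fingers close. It gives the time, the measured TCP pose, the force, the opening and the grip force at its end, in the units of the state.
- r.read_state(): the state, without advancing time (a new reading comes with each control period).
- cams.camera(name): name is "side" or "top" or "wrist"; returns a dict with "frame" (384x512x3 uint8, red, green, blue), "fx", "fy", "cx", "cy" (pixels), "rvec" (rotation vector, rad) and "tvec" (3), from world to camera coordinates, as OpenCV has them; the wrist camera has in their place "mount" (4x4, takes a point from camera to tool coordinates, whose origin is the TCP and whose axes are the flange's). Camera axes: x right, y down, z forward; pixel columns grow to the right and rows downward; lengths in m; the calibration is good to about 2 mm. A picture is of the moment at which its call begins: read the wrist's pose just before it. There is no depth.
- workorder.finish_job(): hands the job in; it is judged then, once.
The state is a dict: "time": time; "joint_pos": joint angles; "qd": joint speeds; "effort": joint torques, N m; "tcp_pos": TCP position; "orientation": TCP orientation; "wrist_force": force on the tool from outside, world axes, zero at the start; "ft_torque": the same for the moment, N m; "width": finger opening in m; "grasp_force": force on a finger pad.
Only numpy, scipy, OpenCV 4.12 (cv2) and the standard library are available. Lean on these libraries where they do the work, as an engineer would, in place of code of your own. Each camera call takes 0.05 s, during which the arm holds its last target. There are 200 camera calls.

## Working session

There is one attempt and no reset: what is moved stays moved. The work goes in short steps, Python scripts to look and compute and a shell command to move; the robot and the scene stay as the last step left them, time stands still between calls to the robot, and variables do not carry over. Pictures are saved under pics/ and viewed, at most 14 in all, crops included, and the job is handed in when it is done.

```bash
mkdir -p pics; ls; python3 - <<'E'
from bench import r,cams
import cv2
print(r.read_state())
for n in("top","side"):
    c=cams.camera(n); cv2.imwrite(f"pics/{n}0.png",cv2.resize(c["frame"][:,:,::-1],(800,600)))
    print({k:v for k,v in c.items() if k!="frame"})
E
```

```text
pics
{'time': 0.0, 'joint_pos': array([ 8.85696545e-01,  3.81208716e-01,  1.29825979e+00, -4.11261963e-05,
        1.46359105e+00, -2.15300838e-01]), 'qd': array([-3.48387492e-04,  6.03619282e-04,  1.23387304e-03,  5.75566860e-04,
        5.80149691e-04, -5.93828387e-06]), 'effort': array([ 2.59100103e-03, -4.37939215e+01, -2.24556416e+01,  7.14784185e-02,
        3.52479774e-02, -1.73123217e-04]), 'tcp_pos': array([0.24881857, 0.49018375, 0.23813127]), 'orientation': array([-7.31043743e-01, -3.05473338e+00,  2.10215853e-03]), 'wrist_force': array([-0.46631946, -0.70822733,  0.45168541]), 'ft_torque': array([-0.00396003,  0.04909145, -0.00964475]), 'grasp_force': 0.0, 'width': 0.08769354608505397}
{'fx': 392.570139065745, 'fy': 392.570139065745, 'cx': 258.9593543029463, 'cy': 195.09070232853082, 'rvec': array([ 2.18313869, -2.02673387,  0.20687967]), 'tvec': array([-0.03150951,  0.50925751,  0.8238221 ])}
{'fx': 381.3424807602219, 'fy': 381.3424807602219, 'cx': 255.61295258308306, 'cy': 188.18551741675012, 'rvec': array([ 0.09061107, -2.79606023,  1.34990899]), 'tvec': array([0.51450453, 0.04813007, 0.83536945])}
```

View pics/top0.png

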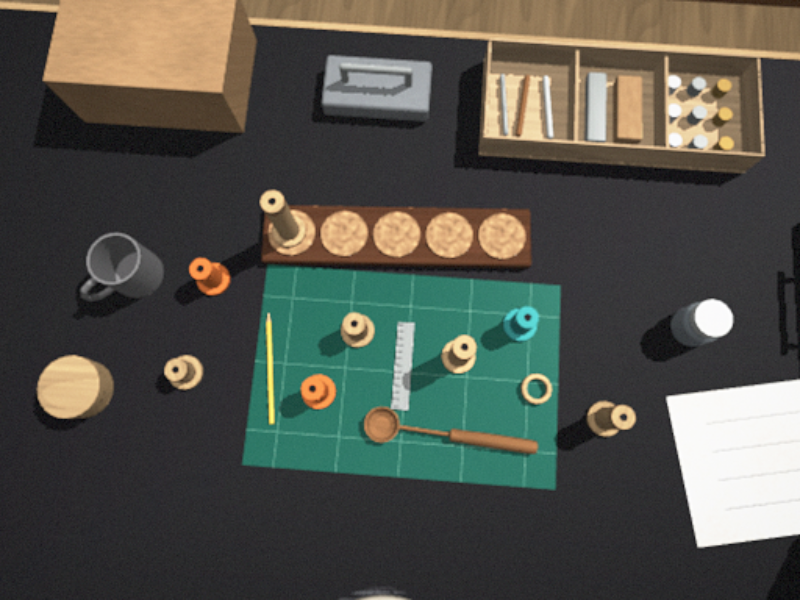

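View pics/side0.png

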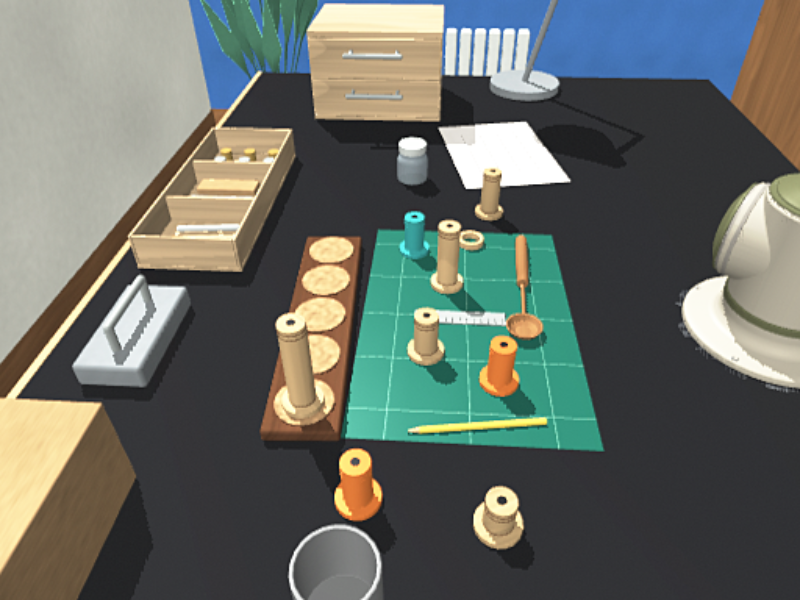

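The tallest bobbin is at top px (290,228), on the +y end disc. The free discs are at (345,233), (397,234), (450,235) and (502,236).

What could be taken for a target:
- **Wooden (targets):** (358,329), (460,353), (184,372) and (610,418).
- **Look-alikes to leave:** orange at (210,275) and (318,391), turquoise at (521,323).

I'll triangulate the wooden ones to tell them apart by height.

```bash
cat > h.py <<'E'
import numpy as np,cv2
from bench import r,cams
def K(c): return np.array([[c["fx"],0,c["cx"]],[0,c["fy"],c["cy"]],[0,0,1.]])
def ext(c,s=None):
    if "mount" in c:
        T=np.eye(4);T[:3,:3]=cv2.Rodrigues(np.array(s["orientation"]))[0];T[:3,3]=s["tcp_pos"]
        W=np.linalg.inv(T@c["mount"]);return W[:3,:3],W[:3,3]
    return cv2.Rodrigues(np.array(c["rvec"]))[0],np.array(c["tvec"])
def plane(c,uv,z,s=None):
    R,t=ext(c,s);d=R.T@np.linalg.inv(K(c))@np.array([*uv,1.]);o=-R.T@t
    return o+d*(z-o[2])/d[2]
def tri(c1,u1,c2,u2):
    P=[K(c)@np.c_[ext(c)] for c in(c1,c2)]
    X=cv2.triangulatePoints(*P,np.array(u1,float),np.array(u2,float))[:,0];return X[:3]/X[3]
def proj(c,X,s=None):
    R,t=ext(c,s);p=K(c)@(R@np.array(X)+t);return p[:2]/p[2]
E
python3 - <<'E'
from h import *
T=cams.camera("top");S=cams.camera("side")
f=lambda p:[(p[0]+.5)*.64-.5,(p[1]+.5)*.64-.5]
for a,b in [((354,324),(426,315)),((464,345),(449,227)),((180,372),(502,493)),((623,417),(492,172)),((271,202),(291,318)),((201,267),(355,456)),((316,381),(503,344)),((527,317),(415,216))]:
    print(a,tri(T,f(a),S,f(b)).round(4))
for p in [(345,233),(397,234),(450,235),(502,236),(293,232)]: print("disc",plane(T,f(p),.021).round(4))
for p,q in [((345,233),(320,353)),((397,234),(320,315)),((502,236),(332,249))]:print(tri(T,f(p),S,f(q)).round(4))
# crops
a=cv2.resize(T["frame"][110:300,90:430,::-1],None,fx=2.3,fy=2.3,interpolation=cv2.INTER_CUBIC);cv2.imwrite("pics/crop1.png",a)
E
```

```text
(354, 324) [0.4759 0.0753 0.0646]
(464, 345) [ 0.4503 -0.0768  0.1033]
(180, 372) [0.3928 0.3161 0.0451]
(623, 417) [ 0.3742 -0.2946  0.0818]
(271, 202) [0.6157 0.1904 0.1509]
(201, 267) [0.5399 0.2996 0.0695]
(316, 381) [0.3871 0.1212 0.0636]
(527, 317) [ 0.5025 -0.1657  0.0664]
disc [0.6221 0.1063 0.021 ]
disc [0.6263 0.0273 0.021 ]
disc [ 0.6306 -0.0532  0.021 ]
disc [ 0.6348 -0.132   0.021 ]
disc [0.6179 0.1855 0.021 ]
[0.617  0.1064 0.0211]
[0.627  0.0275 0.0166]
[ 0.6345 -0.1321  0.0203]
```

View pics/crop1.png

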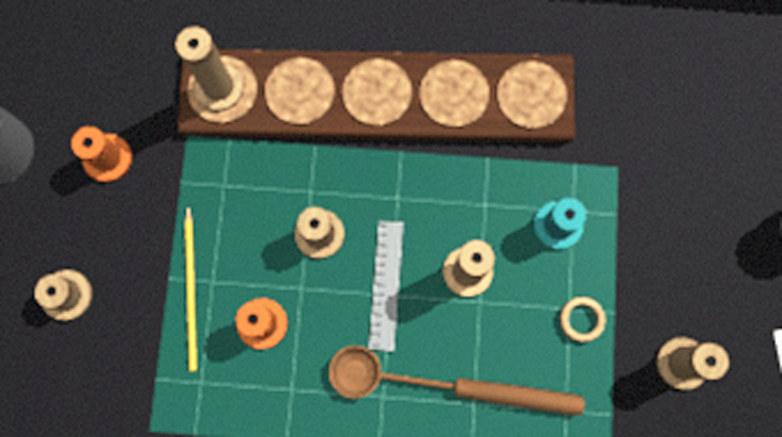

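Triangulated heights match the sizes given:

| Bobbin | Position (x, y) | Goes to disc at (x, y) |
|---|---|---|
| 105 | (.450, -.077) | (.622, .106) |
| 85 | (.374, -.295) | (.626, .027) |
| 65 | (.476, .075) | (.631, -.053) |
| 45 | (.393, .316) | (.635, -.132) |

In the crop, all four chosen bobbins are plain wood. I'll grasp along world x, so the fingers stay clear of the neighbours in the row.

```bash
R='[.2,-.566,0,0,0,-.7]'; python3 -m creep '[[0.2,-0.566,0,0,0,-0.7],[0.2,-0.566,0,0,0,-0.7],[0.2,-0.566,0,0,0,-0.7],[0.2,-0.566,0,0,0,-0.7],[0.2,-0.566,0,0,0,-0.7],[0.2,-0.566,0,0,0,-0.7],[0.2,-0.566,0,0,0,-0.7],[0.2,-0.566,0,0,0,-0.7]]' 0
python3 - <<'E'
from h import *
s=r.read_state();print(s["tcp_pos"],s["orientation"],s["joint_pos"].round(2),s["time"])
E
```

```text
time: 0.87
tcp_pos: [0.3503, 0.2033, 0.2388]
orientation: [2.118, 2.319, -0.001]
wrist_force: [0.2, 1.0, 0.4]
width: 0.0882
grasp_force: 0.0
[0.3503118  0.20326834 0.23877837] [ 2.11819011e+00  2.31854483e+00 -9.73090319e-04] [ 0.23  0.12  1.66 -0.    1.36  0.14] 0.8667
```

```bash
python3 -m creep '[[0.2,-0.56,0,0,0,-0.057],[0.2,-0.56,0,0,0,-0.057],[0.2,-0.56,0,0,0,-0.057],[0.2,-0.56,0,0,0,-0.057],[0.2,-0.56,0,0,0,-0.057],[0.2,-0.56,0,0,0,-0.057],[0.2,-0.56,0,0,0,-0.057],[0.2,-0.56,0,0,0,-0.057]]' 0
python3 - <<'E'
from h import *
s=r.read_state();c=cams.camera("wrist");print(s["tcp_pos"],s["orientation"])
cv2.imwrite("pics/w1.png",cv2.resize(c["frame"][:,:,::-1],(800,600)))
for X in [(.4503,-.0768,.105),(.4503,-.0768,.0),(.622,.106,.021),(.6263,.0273,.021)]:print(X,((proj(c,X,s)+.5)/.64-.5).round(0))
E
```

```text
time: 1.53
tcp_pos: [0.4506, -0.0778, 0.2383]
orientation: [2.213, 2.228, -0.001]
wrist_force: [-0.6, 1.3, -0.4]
width: 0.0886
grasp_force: 0.0
[ 0.45056654 -0.07782514  0.23832826] [ 2.21305908e+00  2.22812961e+00 -1.13984114e-03]
(0.4503, -0.0768, 0.105) [400. 290.]
(0.4503, -0.0768, 0.0) [400. 259.]
(0.622, 0.106, 0.021) [628.  28.]
(0.6263, 0.0273, 0.021) [617. 140.]
```

View pics/w1.png

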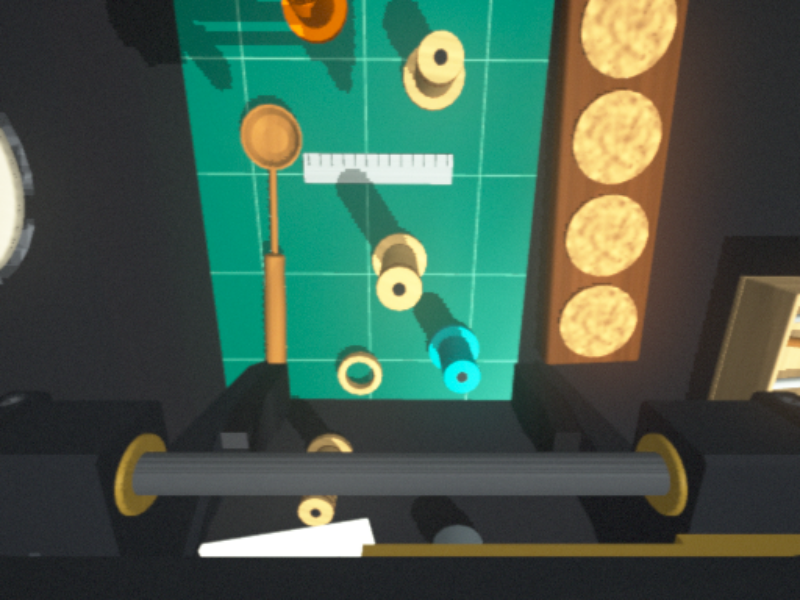

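The wrist view has the 105 mm bobbin's hole at (399,289) against (400,290) predicted, so the estimate is good. Discs show at about (629,34), (617,136), (607,235) and (599,321).

```bash
python3 -m creep '[[0,0.002,-0.08,0,0,0],[0,0.002,-0.16,0,0,0],[0,0.002,-0.24,0,0,0],[0,0.002,-0.3,0,0,0],[0,0.002,-0.34,0,0,0],[0,0.002,-0.356,0,0,0],[0,0.002,-0.356,0,0,0]]' 0
python3 -m creep '[[0,0,0,0,0,0],[0,0,0,0,0,0],[0,0,0,0,0,0],[0,0,0,0,0,0],[0,0,0,0,0,0],[0,0,0,0,0,0],[0,0,0,0,0,0],[0,0,0,0,0,0]]' 1 20
python3 - <<'E'
from h import *
c=cams.camera("wrist")
s=dict(tcp_pos=[ 0.45056654,-0.07782514,0.23832826],orientation=[2.21305908e+00,2.22812961e+00,-1.13984114e-03])
for p in [(629,34),(617.5,136),(607.5,235.5),(599,321)]:print(plane(c,[(v+.5)*.64-.5 for v in p],.021,s).round(4))
E
```

```text
time: 2.17
tcp_pos: [0.4482, -0.0705, 0.0598]
orientation: [-2.206, -2.233, 0.002]
wrist_force: [0.4, 0.5, 0.2]
width: 0.0883
grasp_force: 0.0
time: 2.83
tcp_pos: [0.449, -0.0716, 0.0608]
orientation: [2.209, 2.234, 0.0]
wrist_force: [0.0, -0.1, 0.6]
width: 0.0372
grasp_force: 0.0
[0.6231 0.1022 0.021 ]
[0.6264 0.0303 0.021 ]
[ 0.6311 -0.0503  0.021 ]
[ 0.6358 -0.1297  0.021 ]
```

```bash
python3 -m creep '[[0.002,-0.01,0,0,0,0],[0.002,-0.01,0,0,0,0],[0.002,-0.01,0,0,0,0],[0.002,-0.01,0,0,0,0],[0.002,-0.01,0,0,0,0],[0.002,-0.01,0,0,0,0]]' 1 20
```

```text
time: 3.38
tcp_pos: [0.4495, -0.076, 0.0612]
orientation: [-2.208, -2.233, -0.0]
wrist_force: [-2.3, 5.4, 10.6]
width: 0.0305
grasp_force: 20.0
```

```bash
python3 -m creep '[[0,0,0.03,0,0,0],[0,0,0.08,0,0,0],[0,0,0.13,0,0,0],[0,0,0.17,0,0,0],[0,0,0.18,0,0,0],[0,0,0.18,0,0,0]]'
```

```text
time: 3.88
tcp_pos: [0.4503, -0.0769, 0.1514]
orientation: [2.207, 2.233, 0.001]
wrist_force: [-0.0, 0.7, -1.7]
width: 0.0309
grasp_force: 20.0
```

```bash
python3 -m creep '[[0.03,0.03,0,0,0,0],[0.08,0.085,0,0,0,0],[0.135,0.145,0,0,0,0],[0.19,0.205,0,0,0,0],[0.25,0.265,0,0,0,0],[0.3,0.32,0,0,0,0],[0.335,0.355,0,0,0,0],[0.344,0.364,0,0,0,0]]'
python3 -m creep '[[0,0,0,0,0,0],[0,0,0,0,0,0],[0,0,0,0,0,0],[0,0,0,0,0,0]]'
python3 - <<'E'
from h import *
s=r.read_state();c=cams.camera("wrist");print(s["tcp_pos"],s["orientation"])
cv2.imwrite("pics/w2.png",cv2.resize(c["frame"][:,:,::-1],(800,600)))
for X in [(.622,.106,.021),(.6263,.0273,.021),(.6179,.1855,.021),(.6306,-.0532,.021)]:print(X,((proj(c,X,s)+.5)/.64-.5).round(0))
E
```

```text
time: 4.55
tcp_pos: [0.6232, 0.1082, 0.1478]
orientation: [-2.204, -2.236, 0.002]
wrist_force: [-0.6, -0.7, -0.9]
width: 0.0308
grasp_force: 20.0
time: 4.88
tcp_pos: [0.6213, 0.1043, 0.1506]
orientation: [-2.21, -2.232, 0.001]
wrist_force: [-0.1, 0.0, -0.7]
width: 0.0309
grasp_force: 20.0
[0.62133522 0.10428372 0.15062004] [-2.20990907e+00 -2.23229942e+00  9.67457546e-04]
(0.622, 0.106, 0.021) [402. 290.]
(0.6263, 0.0273, 0.021) [407. 392.]
(0.6179, 0.1855, 0.021) [397. 169.]
(0.6306, -0.0532, 0.021) [410. 480.]
```

View pics/w2.png

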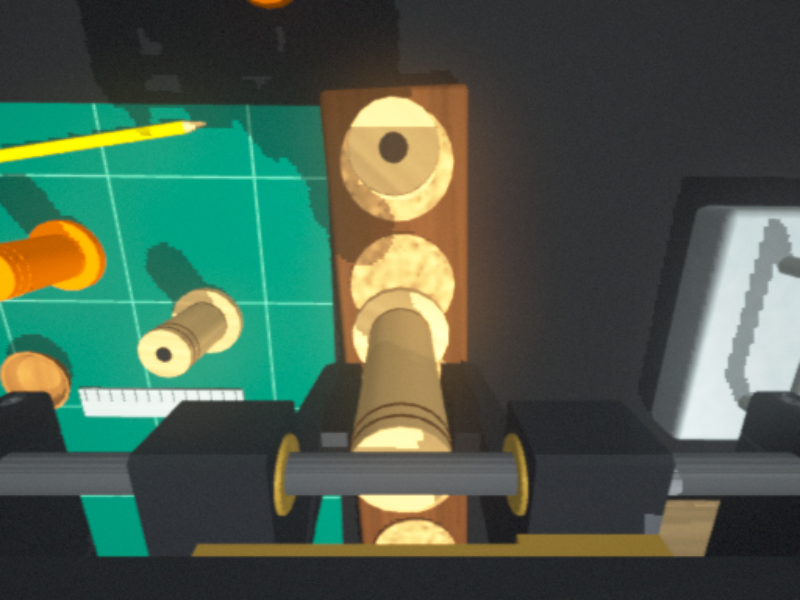

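Disc centre at about (402,287) against (402,290) predicted, and the held foot is centred in column at 401. Lowering.

```bash
python3 -m creep '[[0.001,0.003,-0.03,0,0,0],[0.001,0.003,-0.07,0,0,0],[0.001,0.003,-0.1,0,0,0],[0.001,0.003,-0.12,0,0,0],[0.001,0.003,-0.13,0,0,0],[0.001,0.003,-0.134,0,0,0],[0.001,0.003,-0.136,0,0,0],[0.001,0.003,-0.136,0,0,0]]'
```

```text
time: 5.6
tcp_pos: [0.6228, 0.1068, 0.0834]
orientation: [2.208, 2.233, 0.001]
wrist_force: [0.8, -1.3, -0.5]
width: 0.0302
grasp_force: 20.0
```

```bash
python3 -m creep '[[0,0,0,0,0,0],[0,0,0,0,0,0],[0,0,0,0,0,0],[0,0,0,0,0,0],[0,0,0,0,0,0],[0,0,0.08,0,0,0],[0,0,0.16,0,0,0],[0,0,0.2,0,0,0]]' 0
```

```text
time: 6.27
tcp_pos: [0.6235, 0.1069, 0.1874]
orientation: [2.206, 2.231, 0.006]
wrist_force: [-0.4, 0.2, -0.2]
width: 0.082
grasp_force: 0.0
```

```bash
python3 -m creep '[[-0.04,-0.065,0,0,0,0],[-0.08,-0.13,0,0,0,0],[-0.12,-0.195,0,0,0,0],[-0.16,-0.26,0,0,0,0],[-0.2,-0.325,0,0,0,0],[-0.24,-0.39,0,0,0,0],[-0.28,-0.455,0,0,0,0],[-0.3,-0.5,0,0,0,0]]'
python3 -m creep '[[-0.04,-0.065,0,0,0,0],[-0.08,-0.13,0,0,0,0],[-0.12,-0.195,0,0,0,0],[-0.16,-0.25,0,0,0,0],[-0.185,-0.285,0,0,0,0],[-0.197,-0.303,0,0,0,0],[-0.197,-0.303,0,0,0,0],[-0.197,-0.303,0,0,0,0]]'
python3 - <<'E'
from h import *
s=r.read_state();c=cams.camera("wrist");print(s["tcp_pos"],s["orientation"])
T=cams.camera("top")
a=cv2.resize(c["frame"][120:312,:,::-1],(800,300));b=cv2.resize(T["frame"][100:220,130:450,::-1],(800,300),interpolation=cv2.INTER_CUBIC)
cv2.imwrite("pics/w3.png",np.vstack([a,b]))
p=(proj(c,(.3742,-.295,.085),s)+.5)/.64-.5;print(p-[0,187.5])
for X in[(.622,.1065,.126),(.622,.1065,.021)]:
    p=proj(T,X);print(((p-[130,100])+.5)*2.5-.5+[0,300])
E
```

```text
time: 6.93
tcp_pos: [0.4706, -0.1451, 0.183]
orientation: [2.21, 2.233, -0.001]
wrist_force: [1.2, -0.8, 0.3]
width: 0.0882
grasp_force: 0.0
time: 7.6
tcp_pos: [0.3742, -0.2942, 0.1828]
orientation: [-2.209, -2.233, -0.001]
wrist_force: [0.1, -0.0, 0.5]
width: 0.0882
grasp_force: 0.0
[ 0.37424346 -0.2941881   0.18277153] [-2.20921329e+00 -2.23348933e+00 -5.67211010e-04]
[400.65158924 120.63333283]
[214.65335804 383.25492848]
[227.08521467 423.16230604]
```

View pics/w3.png

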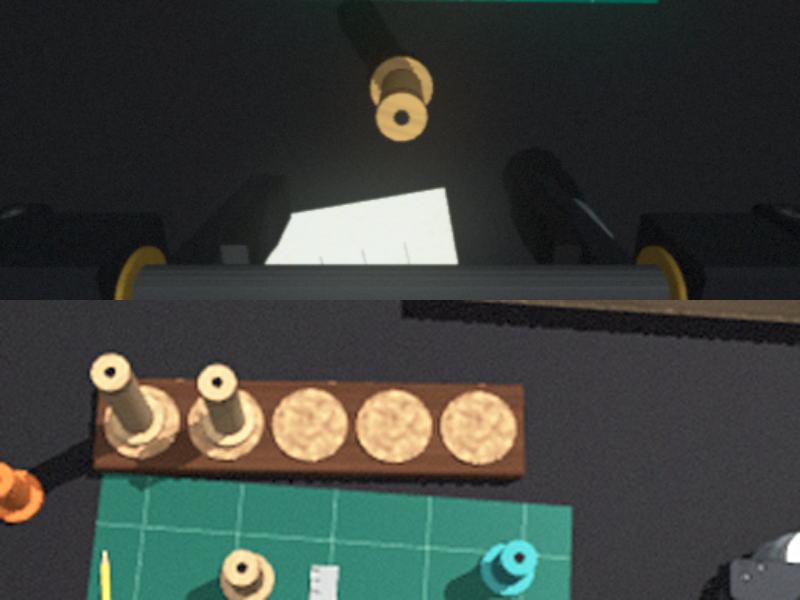

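The 105 stands at its disc, with its hole at (217,381) against (215,383) predicted (~2 mm). The 85's hole is at (401,117.5), within 2 mm of prediction. Grasping it.

```bash
python3 -m creep '[[0,0.001,-0.07,0,0,0],[0,0.001,-0.14,0,0,0],[0,0.001,-0.2,0,0,0],[0,0.001,-0.25,0,0,0],[0,0.001,-0.27,0,0,0],[0,0.001,-0.276,0,0,0],[0,0.001,-0.276,0,0,0],[0,0.001,-0.276,0,0,0]]' 0
python3 -m creep '[[0,0,0,0,0,0],[0,0,0,0,0,0],[0,0,0,0,0,0],[0,0,0,0,0,0],[0,0,0,0,0,0],[0,0,0,0,0,0],[0,0,0,0,0,0],[0,0,0,0,0,0]]' 1 20
python3 -m creep '[[0,0,0,0,0,0],[0,0,0,0,0,0],[0,0,0,0,0,0],[0,0,0,0,0,0]]' 1 20
```

```text
time: 8.37
tcp_pos: [0.3747, -0.2939, 0.0454]
orientation: [2.207, 2.235, -0.0]
wrist_force: [-0.4, -0.5, -0.6]
width: 0.0881
grasp_force: 0.0
time: 9.03
tcp_pos: [0.374, -0.2941, 0.0447]
orientation: [-2.209, -2.234, -0.0]
wrist_force: [-0.1, -0.3, 0.2]
width: 0.037
grasp_force: 0.0
time: 9.37
tcp_pos: [0.374, -0.2941, 0.0447]
orientation: [-2.209, -2.234, -0.0]
wrist_force: [-0.1, -0.8, -0.2]
width: 0.0306
grasp_force: 20.0
```

```bash
python3 -m creep '[[0,0,0.03,0,0,0],[0,0,0.08,0,0,0],[0,0,0.13,0,0,0],[0,0,0.18,0,0,0],[0,0,0.22,0,0,0],[0,0,0.24,0,0,0],[0,0,0.24,0,0,0]]'
```

```text
time: 9.95
tcp_pos: [0.3744, -0.2947, 0.1667]
orientation: [2.206, 2.231, -0.001]
wrist_force: [-0.4, 1.2, -1.2]
width: 0.031
grasp_force: 20.0
```

```bash
python3 -m creep '[[0.02,0.025,0,0,0,0],[0.06,0.075,0,0,0,0],[0.1,0.13,0,0,0,0],[0.145,0.19,0,0,0,0],[0.19,0.245,0,0,0,0],[0.235,0.3,0,0,0,0],[0.28,0.36,0,0,0,0],[0.325,0.415,0,0,0,0]]'
python3 -m creep '[[0.04,0.055,0,0,0,0],[0.085,0.11,0,0,0,0],[0.125,0.16,0,0,0,0],[0.155,0.2,0,0,0,0],[0.172,0.222,0,0,0,0],[0.179,0.229,0,0,0,0],[0.179,0.229,0,0,0,0],[0.179,0.229,0,0,0,0]]'
python3 -m creep '[[0,0,-0.05,0,0,0],[0,0,-0.1,0,0,0],[0,0,-0.14,0,0,0],[0,0,-0.17,0,0,0],[0,0,-0.185,0,0,0],[0,0,-0.192,0,0,0],[0,0,-0.196,0,0,0],[0,0,-0.196,0,0,0]]'
```

```text
time: 10.62
tcp_pos: [0.5369, -0.0846, 0.1635]
orientation: [-2.207, -2.233, 0.001]
wrist_force: [-0.1, -0.0, -1.9]
width: 0.031
grasp_force: 20.0
time: 11.28
tcp_pos: [0.6254, 0.0273, 0.1639]
orientation: [-2.208, -2.233, 0.002]
wrist_force: [0.3, 0.5, -1.2]
width: 0.031
grasp_force: 20.0
time: 11.95
tcp_pos: [0.6261, 0.0274, 0.0673]
orientation: [2.209, 2.233, 0.001]
wrist_force: [-0.4, 0.0, 0.1]
width: 0.0312
grasp_force: 20.0
```

```bash
python3 -m creep '[[0,0,0,0,0,0],[0,0,0,0,0,0],[0,0,0,0,0,0],[0,0,0,0,0,0],[0,0,0,0,0,0],[0,0,0.08,0,0,0],[0,0,0.16,0,0,0],[0,0,0.2,0,0,0]]' 0
```

```text
time: 12.62
tcp_pos: [0.6271, 0.0278, 0.1714]
orientation: [2.205, 2.231, 0.005]
wrist_force: [0.4, -0.2, 0.6]
width: 0.082
grasp_force: 0.0
```

```bash
python3 -m creep '[[-0.06,0.02,0,0,0,0],[-0.13,0.04,0,0,0,0],[-0.2,0.065,0,0,0,0],[-0.26,0.085,0,0,0,0],[-0.29,0.094,0,0,0,0],[-0.3,0.096,0,0,0,0],[-0.3,0.096,0,0,0,0],[-0.3,0.096,0,0,0,0]]' 0
python3 -m creep '[[0,0,-0.06,0,0,0],[0,0,-0.13,0,0,0],[0,0,-0.2,0,0,0],[0,0,-0.25,0,0,0],[0,0,-0.268,0,0,0],[0,0,-0.274,0,0,0],[0,0,-0.274,0,0,0],[0,0,-0.274,0,0,0]]' 0
python3 -m creep '[[0,0,0,0,0,0],[0,0,0,0,0,0],[0,0,0,0,0,0],[0,0,0,0,0,0],[0,0,0,0,0,0],[0,0,0,0,0,0],[0,0,0,0,0,0],[0,0,0,0,0,0]]' 1 20
python3 -m creep '[[0,0,0,0,0,0],[0,0,0,0,0,0],[0,0,0,0,0,0],[0,0,0,0,0,0]]' 1 20
```

```text
time: 13.28
tcp_pos: [0.477, 0.0756, 0.167]
orientation: [2.208, 2.233, 0.001]
wrist_force: [-0.6, 0.4, -0.2]
width: 0.0879
grasp_force: 0.0
time: 13.95
tcp_pos: [0.4771, 0.0757, 0.0308]
orientation: [2.208, 2.233, 0.002]
wrist_force: [0.7, -0.5, -0.4]
width: 0.0882
grasp_force: 0.0
time: 14.62
tcp_pos: [0.476, 0.0759, 0.0298]
orientation: [-2.209, -2.234, -0.0]
wrist_force: [0.1, -0.4, -0.4]
width: 0.037
grasp_force: 0.0
time: 14.95
tcp_pos: [0.476, 0.0759, 0.0297]
orientation: [2.209, 2.234, 0.0]
wrist_force: [0.0, -0.9, -0.5]
width: 0.0309
grasp_force: 20.0
```

```bash
python3 -m creep '[[0,0,0.03,0,0,0],[0,0,0.08,0,0,0],[0,0,0.13,0,0,0],[0,0,0.18,0,0,0],[0,0,0.22,0,0,0],[0,0,0.24,0,0,0],[0,0,0.24,0,0,0]]'
python3 - <<'E'
from h import *
T=cams.camera("top");S=cams.camera("side")
b=cv2.resize(T["frame"][100:250,130:390,::-1],(520,300),interpolation=cv2.INTER_CUBIC)
a=cv2.resize(S["frame"][120:300,150:462,::-1],(520,300))
cv2.imwrite("pics/w4.png",np.vstack([a,b]))
p=proj(T,(.6263,.028,.106));print(((p-[130,100])+.5)*2-.5+[0,300])
E
```

```text
time: 15.53
tcp_pos: [0.4768, 0.0759, 0.1517]
orientation: [2.206, 2.232, 0.004]
wrist_force: [0.4, -0.1, -1.2]
width: 0.0308
grasp_force: 20.0
[246.27506015 374.44325212]
```

View pics/w4.png

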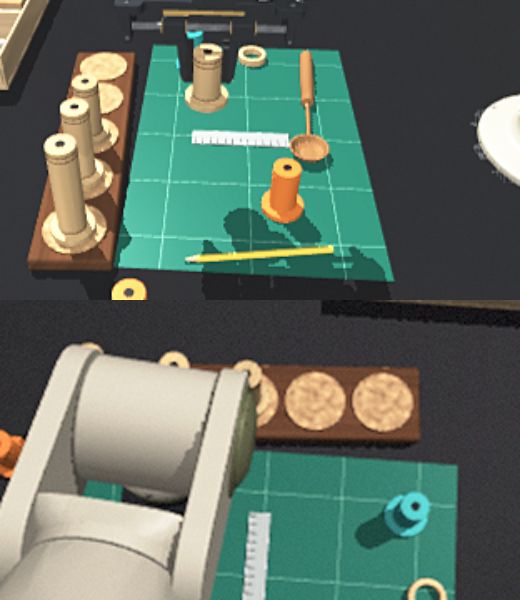

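The 85 stands right, with its hole at (248,374) against (246,374) predicted. The 65 is held upright in the side view. On to the mark_right disc.

```bash
python3 -m creep '[[0.03,-0.025,0,0,0,0],[0.08,-0.066,0,0,0,0],[0.13,-0.107,0,0,0,0],[0.185,-0.153,0,0,0,0],[0.24,-0.198,0,0,0,0],[0.285,-0.235,0,0,0,0],[0.305,-0.252,0,0,0,0],[0.31,-0.256,0,0,0,0]]'
python3 -m creep '[[0,0,0,0,0,0],[0,0,-0.05,0,0,0],[0,0,-0.1,0,0,0],[0,0,-0.15,0,0,0],[0,0,-0.18,0,0,0],[0,0,-0.191,0,0,0],[0,0,-0.197,0,0,0],[0,0,-0.197,0,0,0]]'
```

```text
time: 16.3
tcp_pos: [0.6318, -0.0539, 0.1473]
orientation: [-2.209, -2.231, 0.002]
wrist_force: [-0.4, 0.2, -0.5]
width: 0.0307
grasp_force: 20.0
time: 16.97
tcp_pos: [0.6304, -0.0513, 0.0517]
orientation: [-2.207, -2.235, 0.0]
wrist_force: [0.2, -0.3, -0.6]
width: 0.0308
grasp_force: 20.0
```

```bash
python3 -m creep '[[0,0,0,0,0,0],[0,0,0,0,0,0],[0,0,0,0,0,0],[0,0,0,0,0,0],[0,0,0,0,0,0],[0,0,0.08,0,0,0],[0,0,0.16,0,0,0],[0,0,0.24,0,0,0]]' 0
```

```text
time: 17.63
tcp_pos: [0.6306, -0.052, 0.1726]
orientation: [-2.208, -2.233, 0.001]
wrist_force: [0.8, -0.2, 0.3]
width: 0.0818
grasp_force: 0.0
```

```bash
python3 -m creep '[[-0.04,0.062,0,0,0,0],[-0.08,0.124,0,0,0,0],[-0.12,0.186,0,0,0,0],[-0.16,0.248,0,0,0,0],[-0.2,0.31,0,0,0,0],[-0.24,0.372,0,0,0,0],[-0.28,0.434,0,0,0,0],[-0.32,0.495,0,0,0,0]]'
python3 -m creep '[[-0.04,0.062,0,0,0,0],[-0.08,0.124,0,0,0,0],[-0.12,0.186,0,0,0,0],[-0.145,0.225,0,0,0,0],[-0.156,0.242,0,0,0,0],[-0.156,0.242,0,0,0,0],[-0.156,0.242,0,0,0,0],[-0.156,0.242,0,0,0,0]]'
python3 - <<'E'
from h import *
s=r.read_state();c=cams.camera("wrist");print(s["tcp_pos"])
T=cams.camera("top")
a=cv2.resize(c["frame"][120:312,:,::-1],(800,300));b=cv2.resize(T["frame"][100:220,130:450,::-1],(800,300),interpolation=cv2.INTER_CUBIC)
cv2.imwrite("pics/w5.png",np.vstack([a,b]))
p=(proj(c,(.3928,.3161,.045),s)+.5)/.64-.5;print(p-[0,187.5])
for X in [(.631,-.0525,.086),(.6263,.028,.106)]:
    p=proj(T,X);print(((p-[130,100])+.5)*2.5-.5+[0,300])
E
```

```text
time: 18.3
tcp_pos: [0.4698, 0.1967, 0.1715]
orientation: [2.209, 2.234, 0.001]
wrist_force: [1.0, 0.5, -1.0]
width: 0.0881
grasp_force: 0.0
time: 18.97
tcp_pos: [0.3939, 0.3155, 0.1712]
orientation: [2.21, 2.233, 0.0]
wrist_force: [0.9, -0.7, -0.3]
width: 0.088
grasp_force: 0.0
[0.39386442 0.31546513 0.17122565]
[399.13644819 105.55540193]
[399.5064526  402.39993525]
[307.96882519 393.17906515]
```

View pics/w5.png

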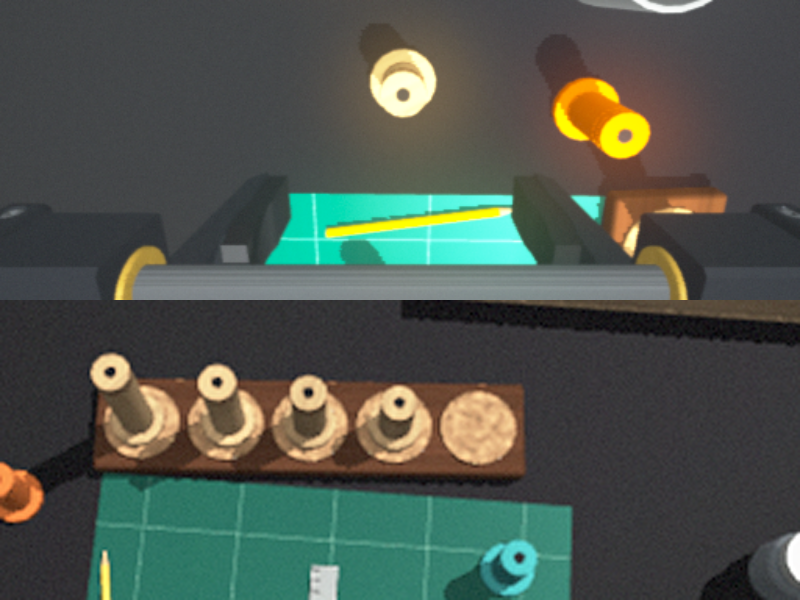

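The row so far is good: the 65's hole is at (400,402) against (400,402) predicted, and the 85's at (308,393). The 45's hole is at (403,95), about 10 px from prediction, so I'll re-measure it.

```bash
python3 - <<'E'
from h import *
s=r.read_state();c=cams.camera("wrist");print(s["tcp_pos"],s["joint_pos"].round(2))
q=lambda u,v:[(u+.5)*.64-.5,(v+187.5+.5)*.64-.5]
print(plane(c,q(402.5,95),.045,s),plane(c,q(403,82.5),.008,s))
T=cams.camera("top");print(plane(T,[180.5*.64-.5,372.5*.64-.5],.045), (proj(T,(.3928,.3161,.045))+.5)/.64)
g=c["frame"][150:220,220:300].astype(int).sum(2);ys,xs=np.where(g>380);print(xs.min()+220,xs.max()+220,ys.min()+150,ys.max()+150)
cv2.imwrite("pics/w6.png",np.hstack([cv2.resize(c["frame"][150:220,220:300,::-1],(400,350)),cv2.resize(T["frame"][215:265,90:147,::-1],(399,350))]))
E
```

```text
[0.39385884 0.31538761 0.17121186] [ 0.44  0.37  1.53 -0.    1.24  0.43]
[0.39499339 0.32348218 0.045     ] [0.39555423 0.32368797 0.008     ]
[0.39213684 0.31626168 0.045     ] [180.68370103 372.04011784]
237 279 151 194
```

View pics/w6.png

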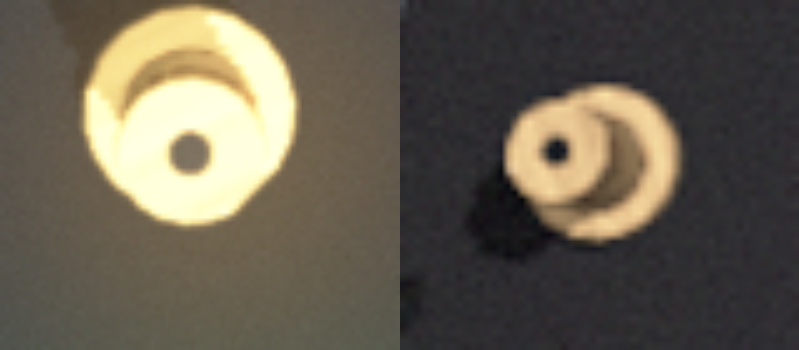

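My first reading of the 45 was off. The top hole at (175.8,370) agrees with the wrist view, so it stands at (.395, .323).

```bash
python3 -m creep '[[0.002,0.015,-0.06,0,0,0],[0.002,0.015,-0.13,0,0,0],[0.002,0.015,-0.2,0,0,0],[0.002,0.015,-0.26,0,0,0],[0.002,0.015,-0.295,0,0,0],[0.002,0.015,-0.305,0,0,0],[0.002,0.015,-0.31,0,0,0],[0.002,0.015,-0.31,0,0,0]]' 0
python3 -m creep '[[0,0,0,0,0,0],[0,0,0,0,0,0],[0,0,0,0,0,0],[0,0,0,0,0,0],[0,0,0,0,0,0],[0,0,0,0,0,0],[0,0,0,0,0,0],[0,0,0,0,0,0]]' 1 20
python3 -m creep '[[0,0,0,0,0,0],[0,0,0,0,0,0],[0,0,0,0,0,0],[0,0,0,0,0,0]]' 1 20
```

```text
time: 19.83
tcp_pos: [0.3946, 0.3239, 0.0167]
orientation: [2.209, 2.233, 0.001]
wrist_force: [-0.4, 0.5, -0.4]
width: 0.0884
grasp_force: 0.0
time: 20.5
tcp_pos: [0.394, 0.3239, 0.0163]
orientation: [2.209, 2.234, 0.0]
wrist_force: [-0.0, -0.3, 0.4]
width: 0.0373
grasp_force: 0.0
time: 20.83
tcp_pos: [0.394, 0.3239, 0.0163]
orientation: [2.209, 2.234, 0.0]
wrist_force: [0.2, -0.0, -0.1]
width: 0.0306
grasp_force: 20.0
```

```bash
python3 -m creep '[[0,0,0.03,0,0,0],[0,0,0.08,0,0,0],[0,0,0.13,0,0,0],[0,0,0.18,0,0,0],[0,0,0.24,0,0,0],[0,0,0.28,0,0,0],[0,0,0.3,0,0,0],[0,0,0.3,0,0,0]]'
```

```text
time: 21.5
tcp_pos: [0.3946, 0.3243, 0.1684]
orientation: [2.208, 2.233, 0.006]
wrist_force: [-0.0, -0.7, -1.2]
width: 0.0307
grasp_force: 20.0
```

```bash
python3 -m creep '[[0.015,-0.03,0,0,0,0],[0.045,-0.085,0,0,0,0],[0.08,-0.15,0,0,0,0],[0.115,-0.215,0,0,0,0],[0.15,-0.28,0,0,0,0],[0.185,-0.345,0,0,0,0],[0.22,-0.41,0,0,0,0],[0.25,-0.47,0,0,0,0]]'
python3 -m creep '[[0.035,-0.065,0,0,0,0],[0.07,-0.13,0,0,0,0],[0.105,-0.195,0,0,0,0],[0.14,-0.265,0,0,0,0],[0.175,-0.33,0,0,0,0],[0.205,-0.39,0,0,0,0],[0.225,-0.426,0,0,0,0],[0.232,-0.439,0,0,0,0]]'
python3 -m creep '[[0,0,0,0,0,0],[0,0,-0.06,0,0,0],[0,0,-0.13,0,0,0],[0,0,-0.19,0,0,0],[0,0,-0.235,0,0,0],[0,0,-0.25,0,0,0],[0,0,-0.257,0,0,0],[0,0,-0.257,0,0,0]]'
```

```text
time: 22.17
tcp_pos: [0.5193, 0.0869, 0.165]
orientation: [-2.208, -2.233, 0.002]
wrist_force: [0.4, -0.0, -0.6]
width: 0.0311
grasp_force: 20.0
time: 22.83
tcp_pos: [0.6354, -0.1335, 0.1641]
orientation: [-2.211, -2.23, 0.002]
wrist_force: [0.3, -0.1, -0.8]
width: 0.0306
grasp_force: 20.0
time: 23.5
tcp_pos: [0.6345, -0.1291, 0.0381]
orientation: [-2.206, -2.235, 0.0]
wrist_force: [0.7, -0.6, -0.9]
width: 0.031
grasp_force: 20.0
```

```bash
python3 -m creep '[[0,0,0,0,0,0],[0,0,0,0,0,0],[0,0,0,0,0,0],[0,0,0,0,0,0],[0,0,0,0,0,0],[0,0,0.08,0,0,0],[0,0,0.16,0,0,0],[0,0,0.24,0,0,0]]' 0
python3 -m creep '[[-0.08,0,0.04,0,0,0],[-0.16,0,0.08,0,0,0],[-0.24,0,0.08,0,0,0],[-0.32,-0.04,0.08,0,0,0],[-0.4,-0.12,0.08,0,0,0],[-0.4,-0.2,0.08,0,0,0],[-0.4,-0.25,0.08,0,0,0],[-0.4,-0.25,0.08,0,0,0]]'
python3 - <<'E'
from h import *
T=cams.camera("top");S=cams.camera("side")
b=cv2.resize(T["frame"][100:220,130:450,::-1],(800,300),interpolation=cv2.INTER_CUBIC)
a=cv2.resize(S["frame"][140:290,150:350,::-1],(400,300))
cv2.imwrite("pics/w7.png",np.vstack([np.pad(a,((0,0),(0,400),(0,0))),b]))
for X in [(.6352,-.131,.066),(.6352,-.131,.021),(.631,-.0525,.086),(.6263,.028,.106)]:
    p=proj(T,X);print((((p-[130,100])+.5)*2.5-.5+[0,300]).round(1))
E
```

```text
time: 24.17
tcp_pos: [0.6346, -0.1305, 0.1591]
orientation: [-2.208, -2.233, 0.001]
wrist_force: [0.3, -0.4, 0.4]
width: 0.0817
grasp_force: 0.0
time: 24.83
tcp_pos: [0.4339, -0.2612, 0.1981]
orientation: [2.213, 2.226, -0.002]
wrist_force: [-0.4, 0.3, -0.6]
width: 0.0879
grasp_force: 0.0
[484.9 411.6]
[477.5 427.4]
[399.5 402.4]
[308.  393.2]
```

View pics/w7.png

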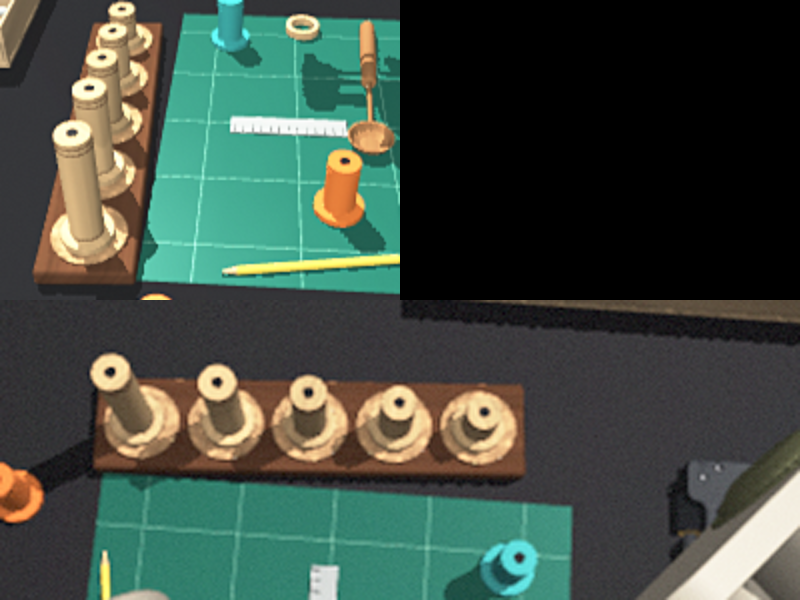

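All five stand upright on their discs, stepping down in height. The 45's hole is at (485,412), as predicted. The arm is clear, so I'm handing in.

```bash
python3 -m creep '[[0,0,0,0,0,0],[0,0,0,0,0,0],[0,0,0,0,0,0],[0,0,0,0,0,0]]' >/dev/null; python3 -c "
from bench import workorder;print(workorder.finish_job())"
```

```text
the job is handed in; nothing more can be done
None
```

The bobbin row is finished and handed in at about 25 s of the 90 s limit: in the last pictures 125, 105, 85, 65 and 45 mm stand upright in that order, the four placed ones within about 2 mm of their disc centres; the hand-in returned no verdict.

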